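# Start the lamp and click the photometer's filter slide into its notch

## Task

Take a reading on the photometer: twist the spring-return start key on the grey lamp supply clockwise to its stop and let it go so that it springs back, then pinch the orange tab of the filter slide and slide it along the rail until you feel it click into its ball-detent notch. Finish there, still pinching the tab and keeping the slide seated in the notch for the reading: do not let go at the end. Leave the other things on the bench where they stand.

Things in the scene. Friction and masses are not known exactly. Their poses are not given: they have to be found in the camera images.
- lamp: Grey lamp supply, a box 150 x 130 mm and 90 mm high, fixed to the bench, with the black start key on top and a small green pilot lens. Origin under its centre, on the bench; z up, front towards -x.
- key_grip (a point): Grip point of the start key: an upright bar 44 mm long, 12 mm thick, 30 mm tall, on a round skirt 48 mm across. The point lies on the vertical turning axis, 9 mm below the bar's top and 21 mm above the skirt's top. Its x axis runs along the bar's length (turning with the key), y across its thickness, z up; at rest the bar points at the robot's side of the bench within 25 degrees.
- key (a joint): Angle of the start key, rad: 0 at rest, grows as it is turned clockwise seen from above, hard stop at 0.9. A spring pulls it back to 0 (about 0.06 N m at rest, 0.15 N m at the stop), so it does not stay when let go.
- photometer: White photometer, 320 mm long along its y axis (the rail), 200 mm deep along x, deck 90 mm high, fixed to the bench. Origin under its centre, on the bench; z up. The filter slide runs on two aluminium bars on the front (-x) part of the deck, towards +y from its parked end.
- tab_center (a point): Centre of the orange tab standing on the filter slide: 12 mm thick along the rail, 36 mm wide across it, 45 mm tall. The point is 22 mm below its top, 23 mm above the slide's flat plate. y runs along the rail, +y being the way to slide towards the notch; x points to the photometer's rear, z up. Held: fingers pressing both broad faces, carriage_c2 (+y) and carriage_c3 (-y).
- carriage (a joint): Travel of the filter slide, m: 0 parked, 0.15 far end stop; starts at 0 to 0.02. One unmarked notch lies between 0.05 and 0.12 and must be felt. Sliding takes about 2 N; the slide stays where left. Within about 5 mm the ball pulls the slide in (by 4 to 8 N); pushing on out of it, either way, then takes about 14 N, so a push that suddenly meets 6 to 9 N has found it.
- plunger (a joint): Height of the spring-loaded ball and its red stem, which stands in a brass collar on the slide's plate 35 mm from the tab, m: about -0.001 while the ball rides on the flat of the rail, about -0.004 once it has dropped into the notch (the stem sinks by 3 mm).
- blue_jar_mid (a point): Bystander, not to be disturbed: white jar with blue cap, 56 mm across, 100 mm tall, loose, behind the lamp supply. Point at its axis, 50 mm above its underside.
- amber_bottle_mid (a point): Bystander, not to be disturbed: amber bottle, 56 mm across, 140 mm tall, loose, behind the photometer. Point at its axis, 70 mm above its underside.
- cell_box_mid (a point): Bystander, not to be disturbed: small blue box 50 x 32 x 22 mm lying loose on the photometer's deck, at the rear. Point at its axis, 11 mm above its underside.
- dish_mid (a point): Bystander, not to be disturbed: white ceramic dish, 84 mm across, 14 mm tall, loose on the bench at one side, on the robot’s half. Point at its axis, 7 mm above its underside.
- spatula_mid (a point): Bystander, not to be disturbed: steel lab spoon 160 mm long lying loose on the bench at one side, on the robot’s half. Point at its axis, 8 mm above its underside.
- wash_bottle_mid (a point): Bystander, not to be disturbed: white wash bottle with red cap, 64 mm across, 150 mm tall, loose, at one side. Point at its axis, 75 mm above its underside.
- flask_mid (a point): Bystander, not to be disturbed: conical glass flask, 72 mm across the foot, 105 mm tall, loose, at one side. Point at its axis, 50 mm above its underside.

How it is judged:
On the way, in this order (a step that is already met when the one before it is completed fails the run):
1. the start key is turned to its stop (over 0.82 rad) (value of joint key above 0.82 rad), for 0.1 s.
2. the key is let go and has sprung back (value of joint key below 0.08 rad and contact force between the fingers and key below 0.3 N), for 0.1 s.
3. the slide's ball sits in the notch while the tab is pinched (value of joint plunger below -0.0025 m and contact force between the fingers and carriage_c2 above 1 N and contact force between the fingers and carriage_c3 above 1 N), for 0.3 s.
At the end, for the whole second after the job is handed in: The ball has dropped into the notch (plunger below -2.5 mm, which is the slide within about 1 mm of the notch centre), the slide is still (under 5 mm/s), both faces of the tab are held by the fingers with over 1 N, and the start key is back at rest (under 0.08 rad) (all of step 3 and velocity of joint carriage between -0.005 and 0.005 m/s and value of joint key below 0.08 rad); the arm keeps its last pose, push and grip.
It fails at once if another thing on the bench is shifted by more than 25 mm or knocked over (distance of any of blue_jar_mid, amber_bottle_mid, cell_box_mid, dish_mid, spatula_mid, wash_bottle_mid, flask_mid from where it was at the start of the episode above 0.025 m or angle between any of blue_jar_mid, amber_bottle_mid, cell_box_mid, dish_mid, spatula_mid, wash_bottle_mid, flask_mid's own z axis and vertical above 0.5 rad).
It also fails if it takes over 58 s, if anything falls off the work surface, if the arm or the gripper's body presses on something with over 40 N, if the wrist force passes 120 N, or if a joint passes its speed limit or range.

## Robot

A 6-joint arm with a two-finger parallel gripper is mounted at the origin on the work surface. World frame = base frame: x ahead of the robot, y to its left, z up, the work surface at z = 0. Lengths are in m, angles in rad, forces in N, time in s.
With the tool pointing down it reaches from about 0.35 to 0.775 m from the base axis. Payload 5.5 kg.
Tool frame: the origin (TCP) lies midway between the tips of the shut fingers; the grasp point (between the pads) lies 19 mm behind it; z points along the fingers, y is the line along which they close (so a half turn about z gives the same grasp; the last joint's range is limited). The gripper opens to 85 mm and grips with 20 to 120 N. Pads are 22 mm wide; open, the fingers measure 114 mm over their backs; the gripper's body (76 mm by 85 mm) begins 54 mm behind the grasp point. The pads swing forward as they close: fully open they stand 13 mm farther back than shut.
Start: joints at [1.093, 0.313, 0.046, 1.304, 0, 1.431], TCP at [0.191, 0.543, 0.211] pointing down, gripper open.
Joint ranges: [-2.76, 2.76], [-0.86, 1.69], [-1.03, 1.26], [-2.2, 2.34], [-1.47, 1.5], [-3.14, 3.14]. Speed limits (rad/s): [2.57, 2.57, 3.14, 3.14, 3.14, 3.14].

## Interface

Orientations are given as a 3x3 rotation matrix whose columns are the frame's x, y, z axes.
In Python, from bench import * gives the robot as it stands. Calls block until the motion is done:
- goto(position, orientation): joint-space move of the TCP to a pose.
- move_straight(position, frame=None, velocity=0.15, force_limit=None): straight line of the TCP; frame=None keeps the orientation; velocity is the mean speed in m/s. With force_limit (N) it stops when the force on the tool has changed by that much, and returns True; else False.
- set_joints(angles): joint-space move.
- set_gripper(opening, squeeze=None): finger opening in m; squeeze is the grip in N (None keeps the last); returns when the fingers have stopped.
- wait(seconds).
- ik(position, orientation): joint angles nearest the present ones, or None.
- get_image(name): name is "side" or "top" or "wrist"; returns a dict with "color" (480x640x3 uint8, blue, green, red), "camera_matrix" (3x3 intrinsics, pixels), "D" ([k1, k2, p1, p2, k3] as OpenCV has them; the pictures are not rectified), "R" (3x3) and "t" (3): a world point X has camera coordinates R X + t. Camera axes: x right, y down, z forward; pixel columns grow to the right and rows downward; lengths in m; the calibration is good to about 2 mm. A picture is of the moment at which its call begins. There is no depth.
A pose or a line that the arm cannot do raises PlanningError and nothing moves.
- hand_in(): hands the job in, once; it reports no verdict.
Trained networks look in a picture, given as the dict that the camera call returned (one of the last four; its "shot" number tells which), for a name from the list of things; names that differ only in an ending like _2 or _b are one class to them, and where a whole thing is asked for, a point or a joint stands for the part that bears it (a point fixed in the world has none). Each returns a list of dicts, best first, with "confidence" (0 to 1); they miss things now and then, are a little off and sometimes report something else, mostly with a low value. They report only what shows in the picture. A call takes as long as a camera call.
- masks_of(picture, query): "pixels" (480x640 bool, what is visible of it) and "centre" ([row, column] in pixels, amid what is visible of it).
Readings, each from a call of its own:
- get_clock(): time.
- get_joint_positions(): joint angles.
- get_joint_vel(): joint speeds.
- get_tau(): joint torques, N m.
- get_tcp_pos(): TCP position.
- get_tool_rot(): TCP orientation.
- get_contact_force(): force on the tool from outside, world axes, zero at the start.
- get_wrist_torque(): the same for the moment, N m.
- get_gripper_width(): finger opening in m.
Only numpy, scipy, OpenCV 4.12 (cv2) and the standard library are available. Lean on these libraries where they do the work, as an engineer would, in place of code of your own. Each camera call takes 0.05 s, during which the arm holds its last target. There are 200 camera calls.

## Working session

There is one attempt and no reset: what is moved stays moved. The work goes in short steps, each a Python script; the robot and the scene stay as the last script left them, time stands still between calls to the robot, and variables do not carry over. Pictures are saved under pics/ and viewed, on a budget of 10 in all, crops included, one or two more only if the job needs it, and the job is handed in when it is done.

```bash
mkdir -p pics; cat > h.py <<'E'
from bench import *
import numpy as np, cv2
def proj(p,X):
    r,_=cv2.Rodrigues(np.array(p["R"],float))
    return cv2.projectPoints(np.array(X,float).reshape(-1,1,3),r,np.array(p["t"],float),np.array(p["camera_matrix"],float),np.array(p["D"],float))[0].reshape(-1,2)
def ray(p,uv):
    q=cv2.undistortPoints(np.array(uv,float).reshape(-1,1,2),np.array(p["camera_matrix"],float),np.array(p["D"],float)).reshape(-1,2)
    R=np.array(p["R"]);t=np.array(p["t"]).ravel()
    d=np.c_[q,np.ones(len(q))]@R
    return -R.T@t,d
def onz(p,uv,z):
    c,d=ray(p,uv); return c+d*((z-c[2])/d[:,2])[:,None]
def tri(obs): # [(pic,uv)]
    A=np.zeros((3,3));b=np.zeros(3)
    for p,uv in obs:
        c,d=ray(p,uv);d=d[0]/np.linalg.norm(d[0]);M=np.eye(3)-np.outer(d,d);A+=M;b+=M@c
    return np.linalg.solve(A,b)
E
python3 - <<'E'
from h import *
np.set_printoptions(precision=3,suppress=True)
P={n:get_image(n) for n in("side","top")}
for n,p in P.items():
    cv2.imwrite(f"pics/{n}0.png",p["color"])
    for q in["lamp","key_grip","photometer","tab_center","blue_jar_mid","amber_bottle_mid","cell_box_mid","dish_mid","spatula_mid","wash_bottle_mid","flask_mid","plunger"]:
        for m in masks_of(p,q)[:2]:
            print(n,q,round(m["confidence"],2),np.round(m["centre"]),m["pixels"].sum(), onz(p,[m["centre"][::-1]],.1)[0] if n=="top" else "")
print(get_clock(),P["top"]["R"],P["top"]["t"])
E
```

```text
side lamp 0.72 [211. 286.] 2886 
side key_grip 0.6 [193. 283.] 255 
side photometer 0.74 [314. 374.] 13069 
side tab_center 0.66 [302. 373.] 1500 
side blue_jar_mid 0.87 [206. 334.] 629 
side amber_bottle_mid 0.84 [296. 454.] 1236 
side cell_box_mid 0.98 [297. 422.] 486 
side dish_mid 0.58 [198. 220.] 287 
side wash_bottle_mid 0.87 [166. 278.] 673 
side flask_mid 0.71 [434. 460.] 1882 
side plunger 0.69 [310. 374.] 12956 
top lamp 0.64 [244. 241.] 3511 [0.506 0.222 0.1  ]
top key_grip 0.88 [243. 238.] 323 [0.508 0.231 0.1  ]
top photometer 0.89 [224. 414.] 10177 [ 0.569 -0.203  0.1  ]
top photometer 0.71 [298. 514.] 580 [ 0.392 -0.448  0.1  ]
top tab_center 0.93 [230. 443.] 1125 [ 0.555 -0.276  0.1  ]
top blue_jar_mid 0.75 [186. 240.] 541 [0.653 0.232 0.1  ]
top amber_bottle_mid 0.69 [163. 438.] 560 [ 0.726 -0.265  0.1  ]
top cell_box_mid 0.73 [186. 445.] 303 [ 0.666 -0.281  0.1  ]
top dish_mid 0.86 [305. 156.] 769 [0.353 0.42  0.1  ]
top dish_mid 0.21 [224. 541.] 646 [ 0.578 -0.519  0.1  ]
top spatula_mid 0.93 [300. 514.] 620 [ 0.386 -0.447  0.1  ]
top wash_bottle_mid 0.88 [220. 122.] 782 [0.558 0.522 0.1  ]
top wash_bottle_mid 0.31 [227. 447.] 1191 [ 0.562 -0.284  0.1  ]
top flask_mid 0.85 [223. 542.] 685 [ 0.579 -0.523  0.1  ]
1.3 [[ 0.025 -1.     0.002]
 [-0.986 -0.025 -0.166]
 [ 0.166  0.003 -0.986]] [0.004 0.556 1.369]
```

View pics/top0.png

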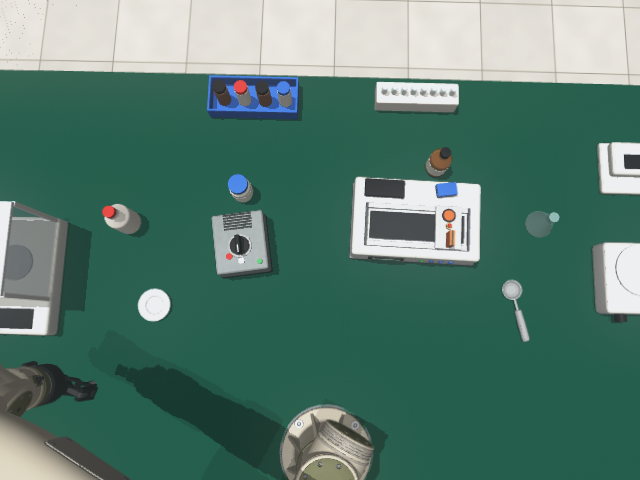

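View pics/side0.png

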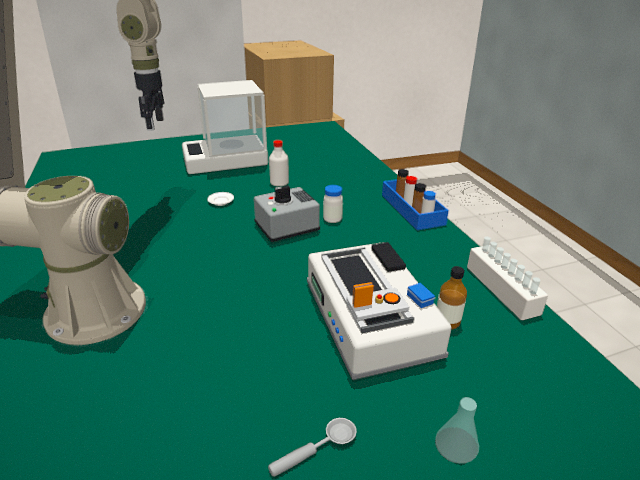

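The top view shows the key at about (238,245), the slide's orange tab at (450,238) at the -y end of the photometer, and the parked end on the right. The side view shows the tab at (363,295) and the key at (283,193). Next I'll look at both closely with the wrist camera.

```bash
cat >> h.py <<'E'
def Rd(a,s=1): # tool down; tool y axis = s*(rotz(a) of world y)
    y=s*np.array([-np.sin(a),np.cos(a),0]);z=np.array([0,0,-1.]);return np.c_[np.cross(y,z),y,z]
E
python3 - <<'E'
from h import *
np.set_printoptions(precision=3,suppress=True)
print(get_tool_rot())
for s in(1,-1):
  for a in(-1.4,-.5,0,.5): 
    for X in([.51,.23,.2],[.55,-.28,.2]): print(s,a,ik(X,Rd(a,s)))
s=1 if get_tool_rot()[1][1]>0 else -1
goto([.46,.23,.30],Rd(0,s))
w=get_image("wrist");R=np.array(w["R"]);print("cam",-R.T@np.array(w["t"]).ravel(),R[2])
cv2.imwrite("pics/w1.png",w["color"])
for m in masks_of(w,"key_grip")[:2]:print(m["confidence"],m["centre"],onz(w,[m["centre"][::-1]],.12))
print(get_tcp_pos(),get_joint_positions(),get_clock())
E
```

```text
[[-0.943  0.331  0.   ]
 [ 0.331  0.943  0.   ]
 [-0.     0.    -1.   ]]
1 -1.4 [ 0.28   0.286 -0.018  1.267  0.     1.68 ]
1 -1.4 [-0.601  0.4    0.144  1.315  0.     0.799]
1 -0.5 [ 0.28   0.286 -0.018  1.267  0.     0.78 ]
1 -0.5 [-0.601  0.4    0.144  1.315  0.    -0.101]
1 0 [ 0.28   0.286 -0.018  1.267  0.     0.28 ]
1 0 [-0.601  0.4    0.144  1.315  0.    -0.601]
1 0.5 [ 0.28   0.286 -0.018  1.267  0.    -0.22 ]
1 0.5 [-0.601  0.4    0.144  1.315  0.    -1.101]
-1 -1.4 [ 0.28   0.286 -0.018  1.267  0.    -1.461]
-1 -1.4 [-0.601  0.4    0.144  1.315  0.    -2.342]
-1 -0.5 [ 0.28   0.286 -0.018  1.267  0.    -2.361]
-1 -0.5 [-0.601  0.4    0.144  1.315  0.     3.041]
-1 0 [ 0.28   0.286 -0.018  1.267  0.    -2.861]
-1 0 [-0.601  0.4    0.144  1.315  0.     2.541]
-1 0.5 [ 0.28   0.286 -0.018  1.267  0.     2.922]
-1 0.5 [-0.601  0.4    0.144  1.315  0.     2.041]
cam [0.395 0.231 0.463] [ 0.258 -0.001 -0.966]
0.8 [253.3, 324.3] [[0.5  0.23 0.12]]
[0.46  0.231 0.3  ] [0.309 0.185 0.093 1.48  0.    0.308] 2.9583
```

View pics/w1.png

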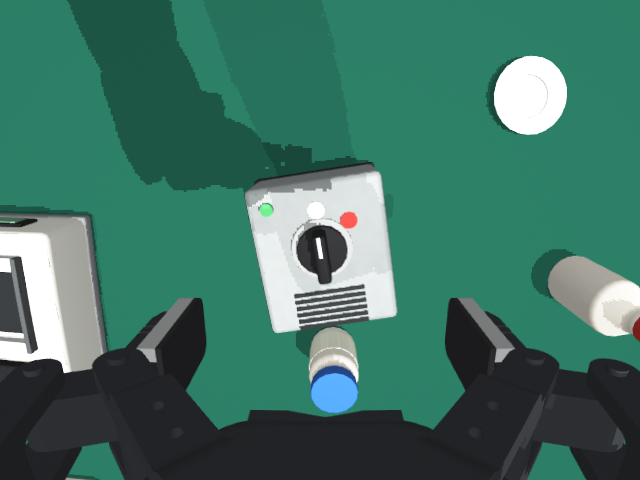

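The wrist view shows the key at (322,250), its bar nearly along world x with a white index at (318,240). I'll take two offset, closer views for height and angle.

```bash
python3 - <<'E'
from h import *
import pickle
np.set_printoptions(precision=4,suppress=True)
obs=[];crops=[];S=[]
for y in(.19,.27):
    goto([.44,y,.24],Rd(0))
    w=get_image("wrist");m=masks_of(w,"key_grip")[0];c=m["centre"];obs.append((w,[c[::-1]]));S.append(({k:w[k] for k in w},m))
    u,v=int(c[1]),int(c[0]);u0,v0=max(u-50,0),max(v-60,0)
    print(m["confidence"],c,"crop origin",u0,v0)
    crops.append(cv2.resize(w["color"][v0:v0+120,u0:u0+100],None,fx=4,fy=4,interpolation=cv2.INTER_CUBIC))
print(tri(obs),get_clock())
pickle.dump(S,open("key.pkl","wb"))
cv2.imwrite("pics/k2.png",np.hstack([cv2.copyMakeBorder(c,0,480-c.shape[0],0,400-c.shape[1],0) for c in crops]))
E
```

```text
0.8 [299.0, 376.3] crop origin 326 239
0.84 [294.6, 273.0] crop origin 223 234
[0.5031 0.2304 0.1044] 3.975
```

View pics/k2.png

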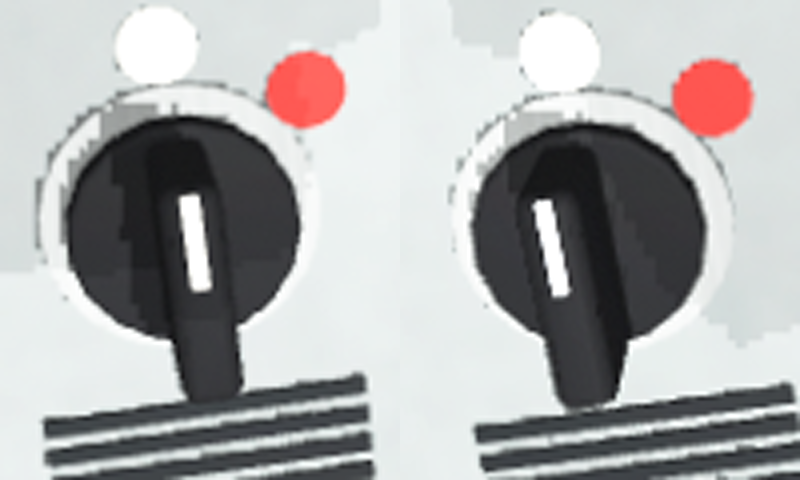

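The crops show a black disc centred at about (184,228) and (189,233), with the white index line on top of the bar. I'll triangulate these.

```bash
python3 - <<'E'
from h import *
import pickle
np.set_printoptions(precision=4,suppress=True)
S=pickle.load(open("key.pkl","rb"));O=[(326,239),(223,234)]
def pt(a,b):return tri([(S[i][0],[[O[i][0]+q[0]/4,O[i][1]+q[1]/4]]) for i,q in enumerate((a,b))])
A=pt((190,195),(143,200));B=pt((203,290),(162,295))
C=pt((184,228),(189,233))
print(A,B,"disc",C,"ang",np.arctan2(*(B-A)[1::-1]))
E1=pt((214,395),(184,402));print("far end top",E1)
# model check: bar top rectangle far end/near end, for centre C
E
```

```text
[0.4827 0.2244 0.1324] [0.5007 0.2272 0.1335] disc [0.503  0.2276 0.0992] ang 0.15470932024792555
far end top [0.5228 0.2302 0.1323]
```

```bash
python3 - <<'E'
from h import *
np.set_printoptions(precision=3,suppress=True)
a=.155;K=[.503,.2276]
goto([*K,.20],Rd(a))
print("hit",move_straight([*K,.109],velocity=.08,force_limit=8),get_tcp_pos())
set_gripper(0.0,40);print("w",get_gripper_width(),get_contact_force(),get_wrist_torque())
for d in(.5,.8,.92):
    move_straight([*K,.109],frame=Rd(a-d)) if 0 else None
    q=np.array(ik([*K,.109],Rd(a-d)));set_joints(list(q));wait(.15)
    R=np.array(get_tool_rot());print(d,np.arctan2(-R[0,1],R[1,1]),get_gripper_width(),get_contact_force(),get_wrist_torque())
w=get_image("wrist");cv2.imwrite("pics/turn.png",w["color"]);print(get_clock())
E
```

```text
hit False [0.503 0.228 0.11 ]
w 0.009377262926727309 [-0.571 -1.287  2.088] [-0.334  0.084 -0.006]
0.5 -0.34359936103082933 0.009496675283345645 [-1.46  -2.062  3.73 ] [-0.385  0.08   0.026]
0.8 -0.6428076811003536 0.009407892460759728 [ 0.41  -1.488  4.24 ] [-0.378  0.053  0.114]
0.92 -0.76244971605563 0.00969819254105392 [-0.698 -1.666  5.457] [-0.389  0.015  0.118]
8.0667
```

View pics/turn.png

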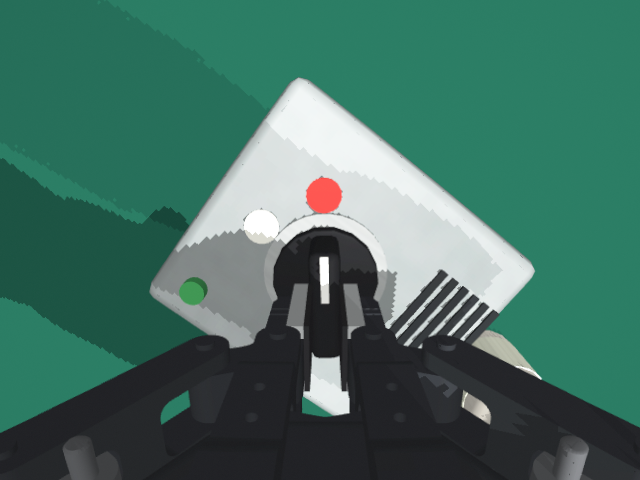

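The bar is held between the pads and has turned with the tool, with its index aligned at (324,280). The stop has not clearly shown in the torque yet, so I'll turn a bit further before letting go.

```bash
python3 - <<'E'
from h import *
np.set_printoptions(precision=3,suppress=True)
a=.155;K=[.503,.2276]
for d in(.96,1.0,1.04):
    set_joints(list(ik([*K,.109],Rd(a-d))));wait(.15)
    t=get_wrist_torque();R=np.array(get_tool_rot());print(d,a-np.arctan2(-R[0,1],R[1,1]),get_gripper_width(),t)
    if t[2]>.35:break
wait(.2)
set_gripper(.085);wait(.4)
print(get_gripper_width(),get_contact_force(),get_wrist_torque())
move_straight([*K,.22],velocity=.1)
goto([.44,.23,.24],Rd(0))
w=get_image("wrist");m=masks_of(w,"key_grip")[0];c=m["centre"];print(c)
k=w["color"][int(c[0])-60:int(c[0])+60,int(c[1])-60:int(c[1])+60]
goto([.46,-.24,.32],Rd(0))
w=get_image("wrist")
for q in("tab_center","plunger","photometer"):
  for m in masks_of(w,q)[:2]:print(q,m["confidence"],m["centre"],onz(w,[m["centre"][::-1]],.12))
cv2.imwrite("pics/w3.png",np.hstack([cv2.resize(k,(240,240)),w["color"][::1,::1][:240,80:]]) if 0 else w["color"])
im=w["color"].copy();im[:240,:240]=0;im2=np.zeros((480,800,3),np.uint8);im2[:,160:]=w["color"];im2[:160,:160]=cv2.resize(k,(160,160));cv2.imwrite("pics/w3.png",im2);print(get_clock())
E
```

```text
0.96 0.9581517800638543 0.009619031166008776 [-0.404 -0.005  0.355]
0.0850629338325093 [ 0.248  0.026 -0.077] [-0.     0.008 -0.019]
[297.2, 324.5]
tab_center 0.77 [296.5, 275.8] [[ 0.551 -0.287  0.12 ]]
tab_center 0.65 [133.2, 113.5] [[ 0.395 -0.428  0.12 ]]
plunger 0.62 [310.0, 278.2] [[ 0.565 -0.285  0.12 ]]
photometer 0.61 [285.7, 341.8] [[ 0.539 -0.223  0.12 ]]
13.8417
```

View pics/w3.png

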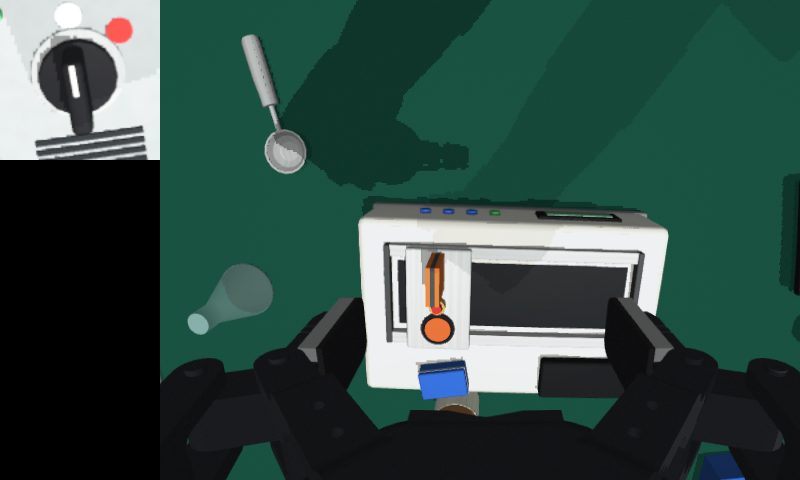

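The stop showed as a torque jump to 0.36 N m, and the key is back at its rest angle in the inset. The tab is at (275,280) and the red stem at (276,309) in the raw picture. Two closer views of the tab next.

```bash
python3 - <<'E'
from h import *
import pickle
np.set_printoptions(precision=4,suppress=True)
S=[];crops=[]
for y in(-.30,-.20):
    goto([.46,y,.29],Rd(0));w=get_image("wrist");S.append(w)
    m=max(masks_of(w,"tab_center")[:2],key=lambda m:m["centre"][0]);c=m["centre"]
    u0,v0=max(int(c[1])-60,0),max(int(c[0])-75,0);print(m["confidence"],c,u0,v0)
    k=w["color"][v0:v0+150,u0:u0+133];crops.append(cv2.resize(k,None,fx=3,fy=3,interpolation=cv2.INTER_CUBIC)[:,:399])
pickle.dump(S,open("tab.pkl","wb"));cv2.imwrite("pics/t1.png",np.hstack(crops))
cv2.imwrite("pics/t2.png",S[1]["color"]);print(get_clock())
E
```

```text
0.86 [309.5, 336.3] 276 234
0.88 [304.5, 232.6] 172 229
14.9
```

View pics/t1.png

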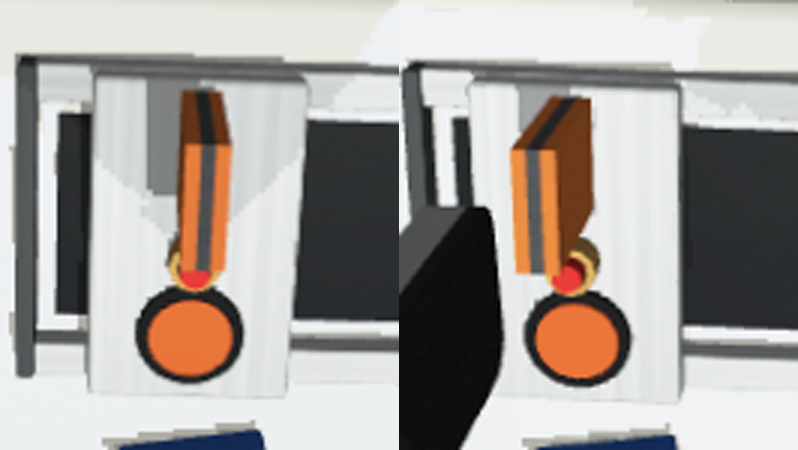

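View pics/t2.png

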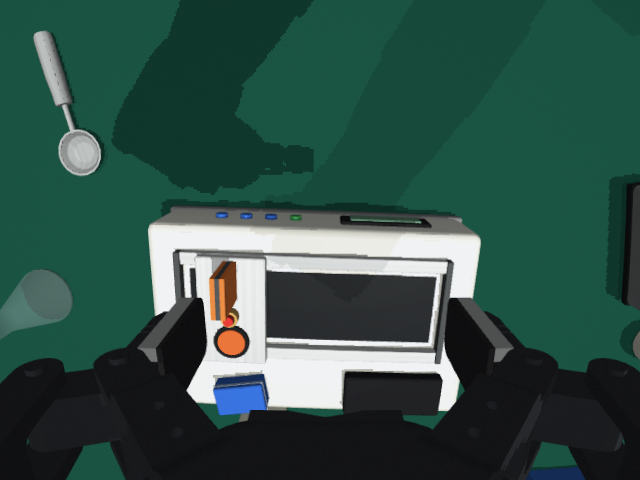

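In the left crop the tab's top face spans (182,143) to (224,272). In the right crop it spans (113,150) to (160,273). The frame bar along the rail in t2 runs from (180,250) to (450,265). I'll triangulate the top face and fit the rail's yaw.

```bash
python3 - <<'E'
from h import *
import pickle
np.set_printoptions(precision=4,suppress=True)
S=pickle.load(open("tab.pkl","rb"));O=[(276,234),(172,229)]
def pt(a,b):return tri([(S[i],[[O[i][0]+q[0]/3,O[i][1]+q[1]/3]]) for i,q in enumerate((a,b))])
c=[pt((182,143),(113,150)),pt((231,143),(158,150)),pt((180,271),(117,272)),pt((225,272),(160,273))]
print(np.array(c),"mean",np.mean(c,0))
print("across dir", (c[2]+c[3]-c[0]-c[1])/2)
# yaw from rail front bar line and black window edges (deck-ish height)
for a,b in(((180,251),(450,263)),((268,271),(436,279)),((268,341),(432,349))):
    for z in(.095,):
        P=onz(S[1],[a,b],z);d=P[1]-P[0];print("yaw",np.arctan2(-d[0],d[1]),P.ravel())
print("plate corners",pt((92,72),(470-399,80)),pt((306,77),(682-399,84)),pt((287,396),(681-399,400)))
E
```

```text
[[ 0.5105 -0.2912  0.1516]
 [ 0.5097 -0.2785  0.1537]
 [ 0.5448 -0.2917  0.156 ]
 [ 0.5447 -0.2797  0.1567]] mean [ 0.5274 -0.2852  0.1545]
across dir [ 0.0346 -0.0009  0.0038]
yaw -0.04455608094014725 [ 0.5047 -0.3347  0.095   0.516  -0.0817  0.095 ]
yaw -0.049856549847203245 [ 0.524  -0.2525  0.095   0.5319 -0.0938  0.095 ]
yaw -0.056336589264379566 [ 0.5977 -0.2554  0.095   0.6069 -0.0917  0.095 ]
plate corners [ 0.5058 -0.3167  0.1048] [ 0.508  -0.2524  0.1024] [ 0.6124 -0.2559  0.1107]
```

```bash
python3 - <<'E'
from h import *
np.set_printoptions(precision=2,suppress=True)
a=-.049;T=np.array([.5275,-.2852,.117]);e=np.array([-np.sin(a),np.cos(a),0])
goto([*T[:2],.23],Rd(a))
print("hit",move_straight(list(T),velocity=.08,force_limit=8),get_tcp_pos())
set_gripper(0.0,50);f0=np.array(get_contact_force());print("w",get_gripper_width(),f0,get_clock())
np.save("tab.npy",np.r_[T,e])
s=0.0
print("fast hit",move_straight(list(T+.024*e),velocity=.05,force_limit=12));s=.024
log=[]
while s<.135:
    s+=.002;move_straight(list(T+s*e),velocity=.02)
    f=np.array(get_contact_force());p=np.array(get_tcp_pos());log.append((s*1e3,(p-T)@e*1e3,f@e,f[0],f[2]))
    if f@e<-5 and len(log)>2:break
    if get_clock()>45:break
print(np.array(log));print(get_clock())
E
```

```text
hit False [ 0.53 -0.29  0.12]
w 0.011164113242641618 [-1.08  0.85  1.35] 17.7
fast hit False
[[26.   25.84 -2.81 -4.14  4.53]
 [28.   27.91 -2.9  -4.7   5.08]
 [30.   29.89 -1.85 -4.54  4.25]
 [32.   31.9  -2.77 -5.51  4.67]
 [34.   33.91 -2.44 -4.43  4.56]
 [36.   35.93 -2.44 -5.42  3.72]
 [38.   37.96 -1.66 -5.12  5.72]
 [40.   39.91 -2.74 -5.28  4.58]
 [42.   41.94 -2.4  -5.42  4.8 ]
 [44.   43.96 -2.69 -6.08  4.9 ]
 [46.   45.98 -2.28 -4.96  4.54]
 [48.   48.   -3.33 -5.36  4.85]
 [50.   49.98 -2.72 -5.7   4.79]
 [52.   51.98 -1.57 -5.38  5.9 ]
 [54.   53.97 -2.5  -5.4   6.07]
 [56.   56.01 -2.15 -4.67  6.22]
 [58.   57.98 -1.74 -5.82  5.27]
 [60.   60.04 -2.19 -6.24  5.51]
 [62.   62.01 -2.66 -6.92  6.77]
 [64.   64.02 -2.6  -6.6   5.58]
 [66.   66.01 -2.48 -7.1   6.33]
 [68.   68.05 -2.99 -6.08  6.1 ]
 [70.   70.06 -2.55 -6.32  6.54]
 [72.   72.07 -0.82 -6.38  5.62]
 [74.   74.08 -2.61 -6.25  6.47]
 [76.   76.07 -3.09 -5.14  6.24]
 [78.   78.09 -2.73 -6.51  5.99]
 [80.   80.09 -2.56 -6.97  6.49]
 [82.   82.09 -2.3  -5.9   6.74]
 [84.   84.57 -0.75 -6.54  6.83]
 [86.   88.85  7.51 -5.53  9.62]
 [88.   89.8   4.35 -6.07  8.22]
 [90.   90.07 -1.53 -6.37  5.35]
 [92.   90.34 -7.45 -7.9   5.77]]
26.8333
```

The profile shows the notch clearly: the slide is pulled in at 85–88 mm, balances near 90 mm, and resists at 7.5 N when commanded to 92 mm (it stays at 90.3 mm). I'll ease the command back to the centre and check.

```bash
python3 - <<'E'
from h import *
np.set_printoptions(precision=4,suppress=True)
L=np.load("tab.npy");T,e=L[:3],L[3:]
move_straight(list(T+.0904*e),velocity=.01);wait(.5)
f=np.array(get_contact_force());p=np.array(get_tcp_pos())
print((p-T)@e,f@e,f,get_gripper_width(),get_joint_vel())
w=get_image("wrist");s=get_image("side");print(get_clock())
m=masks_of(s,"tab_center")[0]["centre"];print(m)
v,u=int(m[0]),int(m[1]);k=cv2.resize(s["color"][v-50:v+50,u-30:u+50],(320,400),interpolation=cv2.INTER_CUBIC)
x=np.zeros((480,800,3),np.uint8);x[:,:480]=w["color"][:,80:560];x[:400,480:]=k;cv2.imwrite("pics/end.png",x)
E
```

```text
0.09004822681851841 -3.4308679917396496 [-6.8622 -3.0985  5.8233] 0.010835289343409675 [-0.0001  0.0003 -0.0001 -0.001   0.0002 -0.0005]
27.7417
[277.9, 356.4]
```

View pics/end.png

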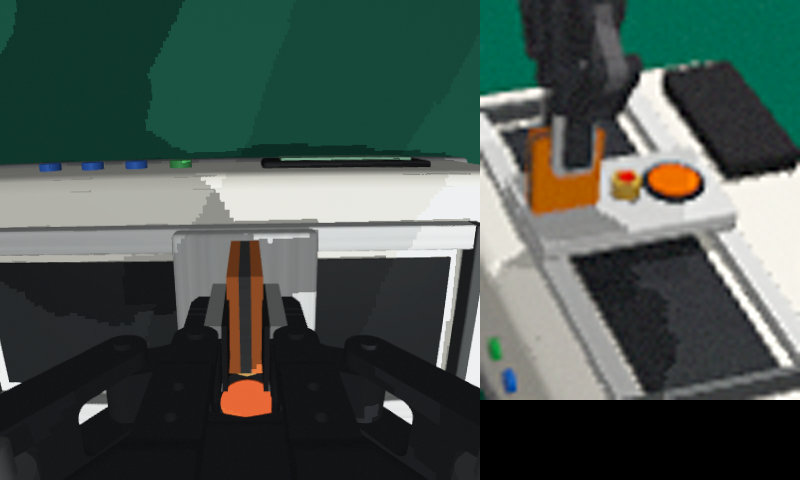

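The picture shows the tab pinched squarely between the pads and the red stem sunk almost flush in its brass collar. The position is within about 0.2 mm of the notch centre, so I'm handing in.

```bash
python3 -c "
from h import *
hand_in();print(get_clock())"
```

```text
the job is handed in; nothing more can be done
the job is handed in; nothing more can be done
```

I turned the start key to its stop and let it spring back, then pinched the orange tab and slid the slide about 90 mm into the notch. The job was handed in about 28 s in, still pinching the tab. No verdict was reported.

- **Key:** Wrist torque jumped from 0.12 to 0.36 N m at 0.96 rad of tool rotation, which I read as the stop. After I opened the fingers, a wrist picture showed the key back at its rest angle.
- **Notch:** The slide was pulled in with up to about 7.5 N at 85–88 mm and balanced near 90 mm. A further push met about 7.5 N and got only to 90.3 mm.
- **Final state:** The tool sits 90.05 mm along the rail, nearly still. A steady 3.4 N push remains along the rail, of which about 2 N would be sliding friction. The gripper reads 10.8 mm on the 12 mm tab with a 50 N squeeze set. The side picture shows the red stem sunk almost flush in its collar.
- **Side load:** About 7 N sideways and 6 N vertical built up on the tool while sliding, so the line I followed was probably a little off the rail. It did no visible harm.
- **Not checked:** I did not measure the other items again at the end. The path was planned clear of them, and no unexpected contact showed in the force readings I took.

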